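# Hold the lamp dimmer's recessed reset button with the reset pin

## Task

The lamp's dimmer box needs a reset: take the reset pin (the tallest, slimmest handle of the three small tools) up out of the wooden stand and lower it, upright, into the hole with the raised ring around it on top of the white dimmer box, not the plain screw hole beside it, until it presses the springy button at the bottom about half way down, gently. Finish while holding: the gripper still holds the pin upright with the button lightly pressed. Do not turn the dimmer knob, ram the box, or shift anything else on the desk.

Things in the scene. Friction and masses are not known exactly. Their poses are not given: they have to be found in the camera images.
- reset_pin: Reset pin, loose, metal, 50 g, upright in one of the stand's holes (which one varies), the tallest handle of the three. Origin at the shaft's lower end (the tip), z up along the pin. Shaft 6 mm diameter from 0 to 35 mm; flange 18 mm diameter from 35 to 39 mm, resting on the stand's top; straight round handle 14 mm diameter from 39 mm to the top at 110 mm.
- stand: Wooden tool stand, fixed, 56 mm (x) by 150 mm (y) by 45 mm high, origin at the centre of its underside. Three holes 8 mm in diameter and 40 mm deep in its top, in a row along its y at -50, 0 and +50 mm. A tool's shaft stands 35 mm deep in its hole.
- driver: Small screwdriver, loose, upright in the stand: same 6 mm shaft, short fat metal handle 24 mm diameter and 45 mm tall above the stand. Origin at the lower end of its shaft. Must stay in its hole.
- tee_key: Small T-handled key, loose, upright in the stand: same 6 mm shaft, crossbar 44 mm long and 12 mm thick whose top is 40 mm above the stand, set roughly across the row of tools. Origin at the lower end of its shaft. Must stay in its hole.
- dimmer: White plastic dimmer box, fixed to the desk, 80 mm (x) by 140 mm (y) by 36 mm high, origin at the centre of its underside. Its top has, in a row along its y: the ringed reset hole at y = -45 mm, a plain screw hole at y = -10 mm, and a turning knob at y = +38 mm (the knob reaches 80 mm above the desk).
- reset_well (a point): Centre of the mouth of the reset hole, level with the box top (36 mm above the desk), z up. Hole 10 mm in diameter, 2 mm chamfer, inside a raised ring of the same white plastic, 24 mm outside, 16 mm inside, 2 mm high. The top of the reset button lies 12 mm below the mouth and fills the hole.
- screw_well (a point): Centre of the mouth of the plain screw hole, 10 mm diameter, no ring; a rigid screw head lies 12 mm down. Not to be used.
- reset_button (a joint): Travel of the reset button down inside the ringed hole: 0 = up, 0.008 m = fully down (hard stop). A spring pushes back: about 1.2 N at the start of the travel rising evenly to 6 N at 8 mm (600 N/m); 4 mm down takes about 3.6 N.
- dimmer_knob (a joint): Turn of the dimmer knob, rad, 0 at the start; leave it.
- pill_bottle: Empty white pill bottle, closed, 44 mm diameter, 75 mm tall, loose; origin at its underside. Leave it.
- coaster: Blue ceramic coaster, disc 90 mm diameter, 9 mm thick, loose, lying between the stand and the dimmer box; origin at its underside. Leave it.
- organizer: Translucent four-day pill organizer, 150 by 45 by 29 mm, loose; origin at its underside. Leave it.
- pen_cup: Wooden pen cup, 76 mm diameter, 95 mm tall, pens rise to 170 mm, loose; origin at its underside. Leave it.
- mug: White mug, 80 mm diameter, 92 mm tall, loose; origin at its underside. Leave it.
- glasses_case: Black glasses case, 160 by 62 by 42 mm, loose; origin at its underside. Leave it.

How it is judged:
On the way, in this order (a step that is already met when the one before it is completed fails the run):
1. the reset pin is held by the fingers, clear out of the stand (height (world z) of reset_pin above 0.055 m and contact force between the fingers and reset_pin above 2 N and contact force between stand and reset_pin below 0.1 N), for 0.1 s.
2. the pin's tip has gone into the ringed hole, upright (horizontal distance between reset_pin and reset_well below 0.004 m and z of reset_pin in the frame of reset_well below -0.003 m and angle between reset_pin's own z axis and vertical below 0.15 rad).
At the end, for the whole second after the job is handed in: Through the last second the fingers hold the pin (over 2 N), upright within 8 degrees, its tip in the ringed hole within 4 mm of the axis, keeping the button pressed at least 2 mm with a contact force of 1 to 10 N, the pin still (under 20 mm/s); the other two tools stand in their holes (value of joint reset_button above 0.002 m and contact force between reset_pin and dimmer between 1 and 10 N and horizontal distance between reset_pin and reset_well below 0.004 m and z of reset_pin in the frame of reset_well below -0.0125 m and angle between reset_pin's own z axis and vertical below 0.14 rad and contact force between the fingers and reset_pin above 2 N and linear speed of reset_pin below 0.02 m/s and distance of each of driver, tee_key from where it was at the start of the episode below 0.02 m and angle between each of driver, tee_key's own z axis and vertical below 0.3 rad); the arm keeps its last pose, push and grip.
It fails at once if the pin or the arm is rammed against the dimmer box (over 30 N) (contact force between any of reset_pin, the arm, the fingers and dimmer above 30 N).
It fails at once if the dimmer knob is turned by more than 0.2 rad (value of joint dimmer_knob above 0.2 rad).
It fails at once if something else on the desk is shifted by more than 30 mm (distance of any of pill_bottle, coaster, organizer, pen_cup, mug, glasses_case, driver, tee_key from where it was at the start of the episode above 0.03 m).
It also fails if it takes over 38 s, if anything falls off the work surface, if the arm or the gripper's body presses on something with over 40 N, if the wrist force passes 120 N, or if a joint passes its speed limit or range.

## Robot

A 7-joint arm with a two-finger parallel gripper is mounted at the origin on the work surface. World frame = base frame: x ahead of the robot, y to its left, z up, the work surface at z = 0. Lengths are in m, angles in rad, forces in N, time in s.
With the tool pointing down it reaches from about 0.4 to 0.85 m from the base axis. Payload 4.5 kg.
Tool frame: the origin (TCP) lies on the centre line of the jaws, within the pads' length; the fingertips stand 11 mm ahead of it and the grasp point (between the pads) lies 8 mm behind it; z points along the fingers, y is the line along which they close (so a half turn about z gives the same grasp; the last joint's range is limited). The gripper opens to 88 mm and grips with 3 to 60 N. Pads are 18 mm wide; open, the fingers measure 123 mm over their backs; the gripper's body (75 mm by 187 mm) begins 45 mm behind the grasp point.
Start: joints at [1.377, 0.689, -0.195, 1.565, 0.157, 0.902, -0.215], TCP at [0.141, -0.609, 0.25] pointing down, gripper open.
Joint ranges: [-3.01, 3.01], [-0.46, 2.08], [-1.47, 1.51], [0.13, 2.56], [-1, 4.14], [0.04, 2.09], [-2.66, 2.66]. Speed limits (rad/s): [2.57, 2.57, 3.14, 3.14, 3.14, 3.14, 3.14].

## Interface

Orientations are given as a unit quaternion [x, y, z, w].
In Python, from plant import * gives the robot as it stands. The module is installed in compiled form; this text tells all that it offers.
- The arm moves only by the tool send_rows, never from a script. Its argument "motion" is a list of rows, each an object of numbers: "x", "y", "z": the shift along the tool's x, y, z in cm; "rx", "ry", "rz": the turn, a rotation vector about the tool's x, y, z in rad; "jaw": the finger opening in cm, from 0 to 8.81. In form: [{"x": .., "y": .., "z": .., "rx": .., "ry": .., "rz": .., "jaw": ..}, ...]. A call has exactly 5 rows; each row shifts and turns the commanded pose from where the row before left it, along the tool's axes as they then stand; what a row does not reach is not made up. A row lasts 1/10 s, in which the tool goes at most 50 mm and 8.59 degrees, less where a joint would pass 70% of its speed; a pose out of reach is approached as far as the arm can. A call is refused whole if a number of a shift passes 5 or a number of a turn 0.15, either way. A call with a gripper value outside its range is refused whole. The fingers move at their own pace and stop on an object; "grip_force" is the grip in N (left out, the last holds). Time passes only in rows, so rows that do not move let the fingers close, or fill a call up. It gives the time, the measured TCP pose, the force, the opening and the grip force at its end, in the units of the state.
- get_state(): the state, without advancing time (a new reading comes with each control period).
- snapshot(name): name is "scene" or "top" or "wrist"; returns a dict with "img" (420x560x3 uint8, red, green, blue), "vertical_fov" (degrees; the focal length in pixels is half the picture's height over the tangent of half this angle, whatever the lens; pixels are square), "cx", "cy" (the principal point, pixels), "extrinsics" (4x4, takes a point from camera to world coordinates). Camera axes: x right, y up, looking along -z (the intrinsics and any distortion apply to the point x, -y, -z); pixel columns grow to the right and rows downward; lengths in m; the calibration is good to about 2 mm. A picture is of the moment at which its call begins. There is no depth.
- finish_job(): hands the job in; it is judged then, once.
The state is a dict: "clock": time; "q": joint angles; "qd": joint speeds; "joint_torque": joint torques, N m; "tool_pos": TCP position; "eef_rot": TCP orientation; "contact_force": force on the tool from outside, world axes, zero at the start; "moment": the same for the moment, N m; "opening": opening from 0.0 (shut) to 1.0 (fully open); "finger_force": force on a finger pad.
Only numpy, scipy, OpenCV 4.12 (cv2) and the standard library are available. Lean on these libraries where they do the work, as an engineer would, in place of code of your own. Each camera call takes 0.05 s, during which the arm holds its last target. There are 200 camera calls.

## Working session

There is one attempt and no reset: what is moved stays moved. The work goes in short steps, Python scripts to look and compute and a tool call to move; the robot and the scene stay as the last step left them, time stands still between calls to the robot, and variables do not carry over. Pictures are saved under pics/ and viewed, at most 10 in all, crops included, and the job is handed in when it is done.

Besides the shell and the picture viewer there is one more tool, called after "Call:" as name([rows], argument=value, ...), one row to a line, values as JSON. send_rows: Moves the arm, as the interface text tells. Its arguments: {"type":"object","properties":{"motion":{"type":"array"},"grip_force":{"type":"number"}},"required":["motion"]}

```bash
mkdir -p pics; cat > h.py <<'E'
from plant import *
import numpy as np, cv2
def snap(n,f):
    s=snapshot(n); cv2.imwrite('pics/'+f,s['img'][:,:,::-1]); np.save('pics/'+f+'.npy',s,allow_pickle=True); return s
def load(f): return np.load('pics/'+f+'.npy',allow_pickle=True).item()
def F(s): return 210/np.tan(np.radians(s['vertical_fov'])/2)
def ray(s,u,v):
    E=np.array(s['extrinsics']); d=np.array([(u-s['cx'])/F(s),-(v-s['cy'])/F(s),-1]); return E[:3,3],E[:3,:3]@d
def onz(s,u,v,z):
    o,d=ray(s,u,v); return o+d*(z-o[2])/d[2]
def pix(s,p):
    E=np.array(s['extrinsics']); c=E[:3,:3].T@(np.array(p)-E[:3,3]); return s['cx']+F(s)*c[0]/-c[2], s['cy']-F(s)*c[1]/-c[2]
E
python3 - <<'E'
from h import *
st=get_state(); print(st)
a=snap('top','top.png'); b=snap('scene','scene.png')
for s in(a,b): print({k:v for k,v in s.items() if k!='img'})
E
```

```text
{'clock': 0.0, 'q': array([ 1.37680602,  0.68997024, -0.19451411,  1.56634386,  0.15732296,
        0.90251536, -0.21509791]), 'qd': array([ 0.00165357,  0.0005471 , -0.00255377,  0.00168071,  0.0005778 ,
        0.00085905, -0.00059588]), 'joint_torque': array([ 3.75603095e-04, -5.27566946e+01, -1.26753263e+00, -1.53427291e+01,
       -5.28158667e-02,  6.41698076e-03,  1.86257716e-04]), 'tool_pos': array([ 0.14094785, -0.60826633,  0.24891865]), 'eef_rot': array([ 9.93514804e-01,  1.13699102e-01, -1.81552388e-04, -9.03198404e-04]), 'contact_force': array([0.37663839, 0.91087962, 0.34606182]), 'moment': array([ 0.00886641, -0.02471169,  0.00271482]), 'finger_force': 0.0, 'opening': 1.0038627986841686}
{'vertical_fov': 50.172578574669515, 'cx': 279.5432482899149, 'cy': 206.74969726770047, 'extrinsics': array([[ 0.01324887,  0.9848627 , -0.1728292 ,  0.44870822],
       [-0.99936628,  0.00733144, -0.03483215, -0.02233968],
       [-0.0330378 ,  0.17318116,  0.98433571,  1.14304866],
       [ 0.        ,  0.        ,  0.        ,  1.        ]])}
{'vertical_fov': 53.49257477763188, 'cx': 281.876949559241, 'cy': 208.60011566311823, 'extrinsics': array([[-0.87030679, -0.32059471,  0.37387849,  1.01843507],
       [ 0.49241525, -0.58129795,  0.64778076,  0.66878947],
       [ 0.00965971,  0.74787147,  0.66377327,  0.74136168],
       [ 0.        ,  0.        ,  0.        ,  1.        ]])}
```

View pics/top.png

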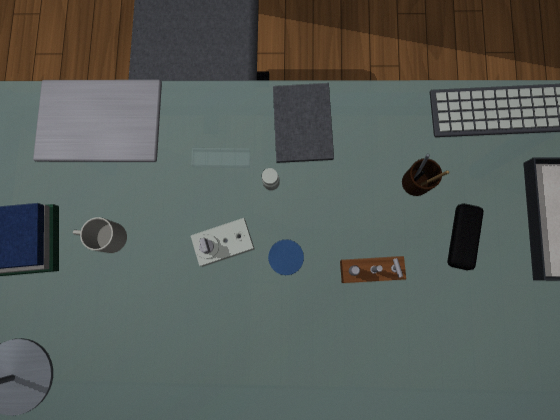

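View pics/scene.png

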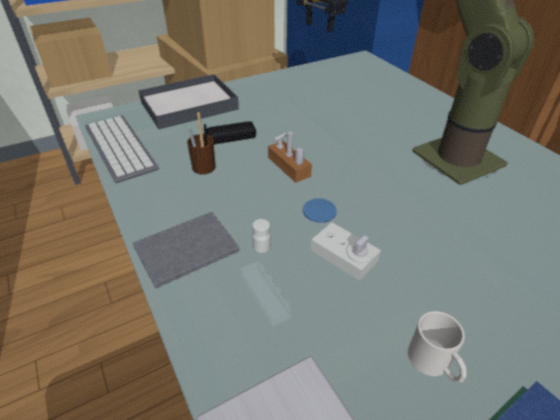

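The top view shows the stand at (373,270) with the pin in the middle at about (377,269). The dimmer has its knob at (207,246), its screw hole at about (225,240) and its ringed hole at about (239,236). I'll enlarge this area.

```bash
python3 - <<'E'
from h import *
a=load('top.png')
i=a['img'][:,:,::-1]
def c(x,y,w,h,k): return cv2.resize(i[y:y+h,x:x+w],None,fx=k,fy=k,interpolation=cv2.INTER_CUBIC)
cv2.imwrite('pics/crop1.png',np.clip(np.vstack([c(185,212,80,35*1+20,10)[:, :800],])*1.0,0,255).astype('uint8'))
m=np.vstack([c(186,214,80,37*1,10)[:300] if 0 else cv2.resize(i[214:268,186:266],(444,300)),cv2.resize(i[250:290,335:415],(600,300))[:, :444]]) if 0 else np.vstack([cv2.resize(i[214:269,186:286],(545,300),interpolation=2),cv2.resize(i[240:295,325:425],(545,300),interpolation=2)])
m=np.clip(m.astype(float)*1.3,0,255).astype('uint8')
cv2.imwrite('pics/crop.png',m)
for n,(x,y,w,h),lo,hi in [('stand',(325,240,100,55),(5,120,40),(22,255,255)),('box',(180,210,80,62),(0,0,100),(180,60,255))]:
    hsv=cv2.cvtColor(np.ascontiguousarray(i[y:y+h,x:x+w]),cv2.COLOR_BGR2HSV); k=cv2.inRange(hsv,lo,hi)
    ct=max(cv2.findContours(k,0,2)[0],key=cv2.contourArea)
    r=cv2.minAreaRect(ct); bp=cv2.boxPoints(r)+[x,y]; z=.045 if n=='stand' else .036
    P=np.array([onz(a,*p,z) for p in bp]); print(n,r,bp.round(1).tolist(),P.round(4).tolist(),'ctr',P.mean(0).round(4),'sides',np.linalg.norm(P-np.roll(P,1,0),axis=1).round(4))
for n,u,v,z in[('pintop',376,269,.12),('ring',239,236,.038)]: print(n,onz(a,u,v,z))
E
```

```text
stand ((47.574134826660156, 29.260345458984375), (22.66670036315918, 64.18316650390625), 86.633544921875) [[339.9, 259.8], [403.9, 256.1], [405.3, 278.7], [341.2, 282.5]] [[0.5119, -0.1316, 0.045], [0.5227, -0.286, 0.045], [0.4687, -0.2873, 0.045], [0.4578, -0.1343, 0.045]] ctr [ 0.4903 -0.2098  0.045 ] sides [0.0542 0.1548 0.054  0.1534]
box ((39.5, 30.499996185302734), (60.99999237060547, 78.99998474121094), 90.0) [[180.0, 210.0], [259.0, 210.0], [259.0, 271.0], [180.0, 271.0]] [[0.6329, 0.268, 0.036], [0.6344, 0.0683, 0.036], [0.4829, 0.0651, 0.036], [0.4806, 0.2601, 0.036]] ctr [0.5577 0.1653 0.036 ] sides [0.1525 0.1997 0.1515 0.195 ]
pintop [ 0.48800646 -0.20476584  0.12      ]
ring [0.56828415 0.11645664 0.038     ]
```

View pics/crop.png

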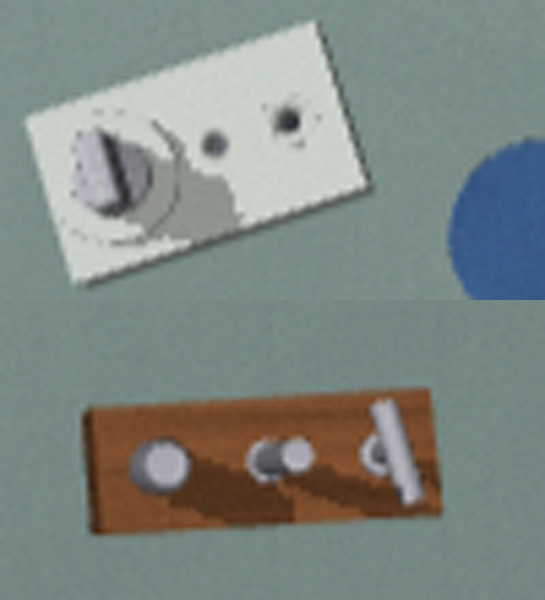

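The crop shows the pin top at top-image pixel (379.5,268.3), its flange at (373.6,269.4), and the ringed hole at (238.8,236), which is the outer of the two holes. I'll compute the coordinates and plan the first move.

```bash
cat >> h.py <<'E'
from scipy.spatial.transform import Rotation as R
def plan(target,rz,n):
    st=get_state(); p=st['tool_pos']; r=R.from_quat(st['eef_rot']); d=(np.array(target)-p)/n
    for k in range(n):
        r=r*R.from_rotvec([0,0,rz/n]) if 0 else r
        print(k,(r.inv().apply(d)*100).round(2).tolist(),round(rz/n,3)); r=r*R.from_rotvec([0,0,rz/n])
E
python3 - <<'E'
from h import *
a=load('top.png');b=load('scene.png')
print('top',onz(a,379.5,268.3,.12),'fl',onz(a,373.6,269.4,.049),'hole',onz(a,238.8,236,.036),'screw',onz(a,225.3,240.3,.036))
print('box corners',[onz(a,186+x/5.45,214+y/5.45,.036).round(4).tolist() for x,y in((25,118),(317,22),(370,187),(77,283))])
P=onz(a,379.5,268.3,.12); print('pin top in scene',pix(b,P), 'hole', pix(b,onz(a,238.8,236,.036)))
plan([P[0],P[1],.25],-1.41,15)
E
```

```text
top [ 0.48965942 -0.21261226  0.12      ] fl [ 0.48971215 -0.21167696  0.049     ] hole [0.56849576 0.11720684 0.036     ] screw [0.55744923 0.15055516 0.036     ]
box corners [[0.5682, 0.238, 0.036], [0.6137, 0.105, 0.036], [0.5383, 0.0789, 0.036], [0.4936, 0.2107, 0.036]]
pin top in scene (np.float64(288.9963255913462), np.float64(131.97703535168827)) hole (np.float64(329.3299648865641), np.float64(234.86603735922805))
0 [2.86, -2.04, -0.0] -0.094
1 [3.04, -1.77, -0.0] -0.094
2 [3.19, -1.47, -0.0] -0.094
3 [3.32, -1.17, -0.0] -0.094
4 [3.41, -0.85, -0.0] -0.094
5 [3.48, -0.53, -0.0] -0.094
6 [3.51, -0.2, -0.0] -0.094
7 [3.51, 0.13, -0.0] -0.094
8 [3.49, 0.46, -0.0] -0.094
9 [3.43, 0.79, -0.0] -0.094
10 [3.34, 1.1, -0.0] -0.094
11 [3.22, 1.41, -0.0] -0.094
12 [3.07, 1.71, -0.0] -0.094
13 [2.9, 1.99, -0.0] -0.094
14 [2.7, 2.25, -0.0] -0.094
```

Call:
send_rows([
  {"x": 2.9, "y": -2.0, "rz": -0.094},
  {"x": 3.0, "y": -1.8, "rz": -0.094},
  {"x": 3.2, "y": -1.5, "rz": -0.094},
  {"x": 3.3, "y": -1.2, "rz": -0.094},
  {"x": 3.4, "y": -0.85, "rz": -0.094},
])

```text
schema error: expected keys x, y, z, rx, ry, rz, jaw
```

Call:
send_rows([
  {"x": 3.5, "y": -0.5, "rz": -0.094},
  {"x": 3.5, "y": -0.2, "rz": -0.094},
  {"x": 3.5, "y": 0.1, "rz": -0.094},
  {"x": 3.5, "y": 0.5, "rz": -0.094},
  {"x": 3.4, "y": 0.8, "rz": -0.094},
])

```text
schema error: expected keys x, y, z, rx, ry, rz, jaw
```

Call:
send_rows([
  {"x": 3.3, "y": 1.1, "rz": -0.094},
  {"x": 3.2, "y": 1.4, "rz": -0.094},
  {"x": 3.1, "y": 1.7, "rz": -0.094},
  {"x": 2.9, "y": 2.0, "rz": -0.094},
  {"x": 2.7, "y": 2.2, "rz": -0.094},
])

```text
schema error: expected keys x, y, z, rx, ry, rz, jaw
```

```bash
python3 - <<'E'
from h import *
s=snap('wrist','w1.png'); st=get_state(); print(st['clock'],st['tool_pos'],R.from_quat(st['eef_rot']).as_matrix().round(3).tolist(),st['contact_force'])
print({k:v for k,v in s.items() if k!='img'})
print('expected pin top',pix(s,[.4897,-.2122,.12]))
plan([.4897,-.2122,.25],0,1)
E
```

```text
0.15 [ 0.1410319  -0.60841657  0.2491047 ] [[0.974, 0.226, -0.0], [0.226, -0.974, 0.001], [-0.0, -0.001, -1.0]] [-0.57991501 -0.46893551 -0.25363155]
{'vertical_fov': 69.52373071211373, 'cx': 279.7048360356711, 'cy': 213.7101767393316, 'extrinsics': array([[ 0.22730859,  0.92725332,  0.2975434 ,  0.21958774],
       [-0.97382226,  0.21675355,  0.06846974, -0.59089152],
       [-0.00100479, -0.30531815,  0.95224987,  0.38302756],
       [ 0.        ,  0.        ,  0.        ,  1.        ]])}
expected pin top (np.float64(-364.86452123843645), np.float64(-652.779096859978))
0 [42.92, -30.72, -0.05] 0.0
```

View pics/w1.png

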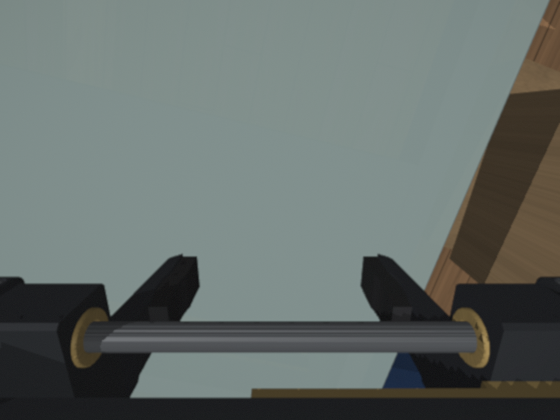

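The calls were refused because every key is required, so the arm hasn't moved. The wrist view shows only the desk, with fingertips near (190,265) and (370,265). I'll resend with all keys.

Call:
send_rows([
  {"x": 2.9, "y": -2.0, "z": 0, "rx": 0, "ry": 0, "rz": -0.094, "jaw": 8.8},
  {"x": 3.0, "y": -1.8, "z": 0, "rx": 0, "ry": 0, "rz": -0.094, "jaw": 8.8},
  {"x": 3.2, "y": -1.5, "z": 0, "rx": 0, "ry": 0, "rz": -0.094, "jaw": 8.8},
  {"x": 3.3, "y": -1.2, "z": 0, "rx": 0, "ry": 0, "rz": -0.094, "jaw": 8.8},
  {"x": 3.4, "y": -0.85, "z": 0, "rx": 0, "ry": 0, "rz": -0.094, "jaw": 8.8},
])

```text
clock: 0.65
tool_pos: [0.2576, -0.4755, 0.2496]
eef_rot: [0.939, 0.344, -0.0, -0.0]
contact_force: [1.2, -0.7, -0.0]
opening: 1.005
finger_force: 0.0
```

Call:
send_rows([
  {"x": 3.5, "y": -0.5, "z": 0, "rx": 0, "ry": 0, "rz": -0.094, "jaw": 8.8},
  {"x": 3.5, "y": -0.2, "z": 0, "rx": 0, "ry": 0, "rz": -0.094, "jaw": 8.8},
  {"x": 3.5, "y": 0.1, "z": 0, "rx": 0, "ry": 0, "rz": -0.094, "jaw": 8.8},
  {"x": 3.5, "y": 0.5, "z": 0, "rx": 0, "ry": 0, "rz": -0.094, "jaw": 8.8},
  {"x": 3.4, "y": 0.8, "z": 0, "rx": 0, "ry": 0, "rz": -0.094, "jaw": 8.8},
])

```text
clock: 1.15
tool_pos: [0.3743, -0.3441, 0.2497]
eef_rot: [0.833, 0.553, -0.0, -0.0]
contact_force: [0.2, -1.0, 0.0]
opening: 0.996
finger_force: 0.0
```

Call:
send_rows([
  {"x": 3.3, "y": 1.1, "z": 0, "rx": 0, "ry": 0, "rz": -0.094, "jaw": 8.8},
  {"x": 3.2, "y": 1.4, "z": 0, "rx": 0, "ry": 0, "rz": -0.094, "jaw": 8.8},
  {"x": 3.1, "y": 1.7, "z": 0, "rx": 0, "ry": 0, "rz": -0.094, "jaw": 8.8},
  {"x": 2.9, "y": 2.0, "z": 0, "rx": 0, "ry": 0, "rz": -0.094, "jaw": 8.8},
  {"x": 2.7, "y": 2.2, "z": 0, "rx": 0, "ry": 0, "rz": -0.094, "jaw": 8.8},
])

```text
clock: 1.65
tool_pos: [0.4897, -0.2125, 0.2496]
eef_rot: [0.682, 0.732, -0.0, -0.0]
contact_force: [0.1, 0.6, -0.2]
opening: 1.001
finger_force: 0.0
```

```bash
python3 - <<'E'
from h import *
s=snap('wrist','w2.png'); st=get_state(); print(st['clock'],st['tool_pos'],R.from_quat(st['eef_rot']).as_matrix().round(3).tolist(),st['contact_force'])
print('expected pin top',pix(s,[.4897,-.2122,.12]))
plan([.4897,-.2122,.25],0,1)
E
```

```text
1.7 [ 0.49452886 -0.20598584  0.25030228] [[-0.082, 0.997, 0.006], [0.997, 0.082, 0.005], [0.005, 0.006, -1.0]] [ 3.11605055  3.03091612 -0.16640526]
expected pin top (np.float64(278.1911815044924), np.float64(207.32736950260718))
0 [-0.58, -0.53, 0.02] 0.0
```

View pics/w2.png

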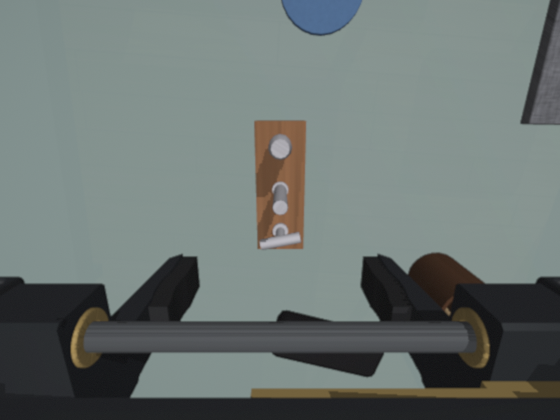

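The wrist view shows the pin top at (280,208) against the predicted (278,207), so the estimate agrees to about 1 mm. The driver at (280,147) and tee key at (280,240) are clear of the fingers. I'll descend.

Call:
send_rows([
  {"x": 0, "y": 0, "z": 0, "rx": 0, "ry": 0, "rz": 0, "jaw": 8.8},
  {"x": 0, "y": 0, "z": 2.5, "rx": 0, "ry": 0, "rz": 0, "jaw": 8.8},
  {"x": 0, "y": 0, "z": 2.5, "rx": 0, "ry": 0, "rz": 0, "jaw": 8.8},
  {"x": 0, "y": 0, "z": 2.0, "rx": 0, "ry": 0, "rz": 0, "jaw": 8.8},
  {"x": 0, "y": 0, "z": 0, "rx": 0, "ry": 0, "rz": 0, "jaw": 8.8},
])

```text
clock: 2.2
tool_pos: [0.4861, -0.2147, 0.1774]
eef_rot: [0.684, 0.73, -0.002, -0.002]
contact_force: [-0.2, -0.3, 0.3]
opening: 0.995
finger_force: 0.0
```

```bash
python3 - <<'E'
from h import *
s=snap('wrist','w3.png'); st=get_state(); print(st['clock'],st['tool_pos'],R.from_quat(st['eef_rot']).as_matrix().round(3).tolist())
g=cv2.cvtColor(s['img'],cv2.COLOR_RGB2HSV)
e=pix(s,[.4897,-.2122,.12]);print('expected',e)
k=cv2.inRange(g,(0,0,110),(180,50,255)); x,y=map(int,e)
n,l,stt,c=cv2.connectedComponentsWithStats(k[y-60:y+60,x-60:x+60])
for i in range(1,n):
  if stt[i,4]>30: print(c[i]+[x-60,y-60],stt[i], onz(s,*(c[i]+[x-60,y-60]),.12))
E
```

```text
2.25 [ 0.48736033 -0.21460743  0.17883357] [[-0.065, 0.998, -0.003], [0.998, 0.065, -0.0], [0.0, -0.003, -1.0]]
expected (np.float64(283.68569245288705), np.float64(235.08673184868087))
[281.39155512 243.77179236] [   0    0  120  120 9189] [ 0.48857764 -0.21869985  0.12      ]
[286.00935829 220.31684492] [ 52  21  22  49 748] [ 0.49050719 -0.20149624  0.12      ]
```

Call:
send_rows([
  {"x": 0.2, "y": 0.2, "z": 2.3, "rx": 0, "ry": 0, "rz": 0, "jaw": 8.8},
  {"x": 0, "y": 0, "z": 2.3, "rx": 0, "ry": 0, "rz": 0, "jaw": 8.8},
  {"x": 0, "y": 0, "z": 2.3, "rx": 0, "ry": 0, "rz": 0, "jaw": 8.8},
  {"x": 0, "y": 0, "z": 2.1, "rx": 0, "ry": 0, "rz": 0, "jaw": 8.8},
  {"x": 0, "y": 0, "z": 0, "rx": 0, "ry": 0, "rz": 0, "jaw": 8.8},
])

```text
clock: 2.75
tool_pos: [0.4899, -0.212, 0.0888]
eef_rot: [0.683, 0.73, -0.001, -0.001]
contact_force: [-0.1, 0.4, 0.3]
opening: 0.998
finger_force: 0.0
```

Call:
send_rows([
  {"x": 0, "y": 0, "z": 0, "rx": 0, "ry": 0, "rz": 0, "jaw": 8.8},
  {"x": 0, "y": 0, "z": 0, "rx": 0, "ry": 0, "rz": 0, "jaw": 5},
  {"x": 0, "y": 0, "z": 0, "rx": 0, "ry": 0, "rz": 0, "jaw": 3},
  {"x": 0, "y": 0, "z": 0, "rx": 0, "ry": 0, "rz": 0, "jaw": 2.2},
  {"x": 0, "y": 0, "z": 0, "rx": 0, "ry": 0, "rz": 0, "jaw": 2.0},
], grip_force=20)

```text
clock: 3.25
tool_pos: [0.4911, -0.2116, 0.0902]
eef_rot: [0.683, 0.73, 0.0, 0.0]
contact_force: [-0.3, -0.2, -0.8]
opening: 0.661
finger_force: 0.0
```

```bash
python3 - <<'E'
from h import *
s=snap('wrist','w4.png'); st=get_state(); print(st['clock'],st['tool_pos'],R.from_quat(st['eef_rot']).as_matrix().round(3).tolist(),st['opening'],st['contact_force'])
E
```

```text
3.3 [ 0.49097491 -0.21158235  0.09006537] [[-0.067, 0.998, 0.0], [0.998, 0.067, -0.0], [-0.0, 0.0, -1.0]] 0.6133375945394637 [-0.22870189  0.01986868  0.58179634]
```

View pics/w4.png

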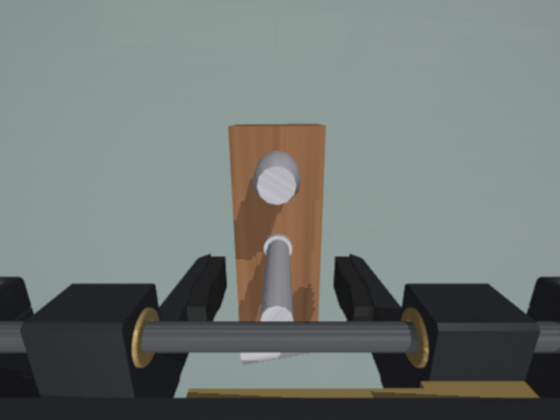

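The wrist view shows the pin, with its top at (276,315), midway between fingers closing at (215,265) and (345,265). I'll close the gripper.

Call:
send_rows([
  {"x": 0, "y": 0, "z": 0, "rx": 0, "ry": 0, "rz": 0, "jaw": 1.0},
  {"x": 0, "y": 0, "z": 0, "rx": 0, "ry": 0, "rz": 0, "jaw": 1},
  {"x": 0, "y": 0, "z": 0, "rx": 0, "ry": 0, "rz": 0, "jaw": 1},
  {"x": 0, "y": 0, "z": 0, "rx": 0, "ry": 0, "rz": 0, "jaw": 1},
  {"x": 0, "y": 0, "z": 0, "rx": 0, "ry": 0, "rz": 0, "jaw": 1.0},
], grip_force=25)

```text
clock: 3.8
tool_pos: [0.4908, -0.2114, 0.0897]
eef_rot: [0.683, 0.73, -0.0, -0.0]
contact_force: [-0.0, 0.3, 0.4]
opening: 0.161
finger_force: 0.9
```

Call:
send_rows([
  {"x": 0, "y": 0, "z": 0, "rx": 0, "ry": 0, "rz": 0, "jaw": 0.5},
  {"x": 0, "y": 0, "z": 0, "rx": 0, "ry": 0, "rz": 0, "jaw": 0.5},
  {"x": 0, "y": 0, "z": 0, "rx": 0, "ry": 0, "rz": 0, "jaw": 0.5},
  {"x": 0, "y": 0, "z": 0, "rx": 0, "ry": 0, "rz": 0, "jaw": 0.5},
  {"x": 0, "y": 0, "z": 0, "rx": 0, "ry": 0, "rz": 0, "jaw": 0.5},
])

```text
clock: 4.3
tool_pos: [0.4909, -0.2114, 0.0897]
eef_rot: [0.683, 0.73, -0.0, 0.0]
contact_force: [-0.3, 0.3, -0.0]
opening: 0.151
finger_force: 25.0
```

The fingers hold at 25 N with about a 13.5 mm opening, which matches the 14 mm handle. I'll lift straight up 11 cm.

Call:
send_rows([
  {"x": 0, "y": 0, "z": -1, "rx": 0, "ry": 0, "rz": 0, "jaw": 0.5},
  {"x": 0, "y": 0, "z": -1.5, "rx": 0, "ry": 0, "rz": 0, "jaw": 0.5},
  {"x": 0, "y": 0, "z": -2, "rx": 0, "ry": 0, "rz": 0, "jaw": 0.5},
  {"x": 0, "y": 0, "z": -2, "rx": 0, "ry": 0, "rz": 0, "jaw": 0.5},
  {"x": 0, "y": 0, "z": -2, "rx": 0, "ry": 0, "rz": 0, "jaw": 0.5},
])

```text
clock: 4.8
tool_pos: [0.4908, -0.2114, 0.1762]
eef_rot: [0.683, 0.73, 0.0, 0.0]
contact_force: [0.3, 0.0, -1.2]
opening: 0.148
finger_force: 25.0
```

Call:
send_rows([
  {"x": 0, "y": 0, "z": -1.5, "rx": 0, "ry": 0, "rz": 0, "jaw": 0.5},
  {"x": 0, "y": 0, "z": -1, "rx": 0, "ry": 0, "rz": 0, "jaw": 0.5},
  {"x": 0, "y": 0, "z": 0, "rx": 0, "ry": 0, "rz": 0, "jaw": 0.5},
  {"x": 0, "y": 0, "z": 0, "rx": 0, "ry": 0, "rz": 0, "jaw": 0.5},
  {"x": 0, "y": 0, "z": 0, "rx": 0, "ry": 0, "rz": 0, "jaw": 0.5},
])

```text
clock: 5.3
tool_pos: [0.4903, -0.2114, 0.199]
eef_rot: [0.683, 0.73, -0.0, -0.001]
contact_force: [0.2, 0.5, -0.4]
opening: 0.153
finger_force: 25.0
```

```bash
python3 - <<'E'
from h import *
s=snap('wrist','w5.png');st=get_state(); print(st['clock'],st['tool_pos'],R.from_quat(st['eef_rot']).as_matrix().round(3).tolist(),st['opening'],st['finger_force'],st['contact_force'])
plan([.5685,.1172,.2],0,14)
E
```

```text
5.35 [ 0.4903268  -0.2113551   0.19894896] [[-0.067, 0.998, -0.002], [0.998, 0.067, 0.0], [0.001, -0.002, -1.0]] 0.1437994303070586 24.952677078108536 [-0.80129341  0.58895835 -1.40503088]
0 [2.3, 0.71, -0.01] 0.0
1 [2.3, 0.71, -0.01] 0.0
2 [2.3, 0.71, -0.01] 0.0
3 [2.3, 0.71, -0.01] 0.0
4 [2.3, 0.71, -0.01] 0.0
5 [2.3, 0.71, -0.01] 0.0
6 [2.3, 0.71, -0.01] 0.0
7 [2.3, 0.71, -0.01] 0.0
8 [2.3, 0.71, -0.01] 0.0
9 [2.3, 0.71, -0.01] 0.0
10 [2.3, 0.71, -0.01] 0.0
11 [2.3, 0.71, -0.01] 0.0
12 [2.3, 0.71, -0.01] 0.0
13 [2.3, 0.71, -0.01] 0.0
```

View pics/w5.png

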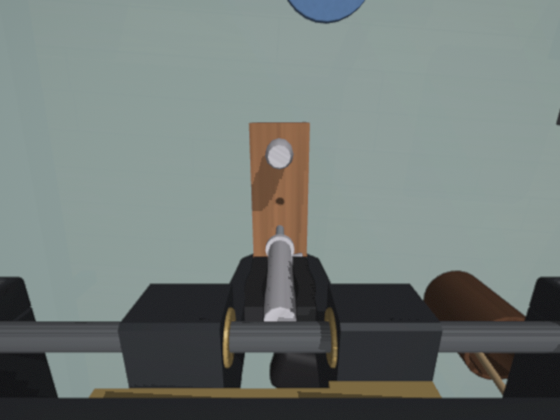

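The wrist view shows the pin out of the stand (empty hole at (280,201), tip at (279,228)) and the driver still standing. I'll carry it to above the ringed hole.

Call:
send_rows([
  {"x": 1.2, "y": 0.4, "z": 0, "rx": 0, "ry": 0, "rz": 0, "jaw": 0.5},
  {"x": 2.3, "y": 0.7, "z": 0, "rx": 0, "ry": 0, "rz": 0, "jaw": 0.5},
  {"x": 2.5, "y": 0.8, "z": 0, "rx": 0, "ry": 0, "rz": 0, "jaw": 0.5},
  {"x": 2.5, "y": 0.8, "z": 0, "rx": 0, "ry": 0, "rz": 0, "jaw": 0.5},
  {"x": 2.5, "y": 0.8, "z": 0, "rx": 0, "ry": 0, "rz": 0, "jaw": 0.5},
])

```text
clock: 5.85
tool_pos: [0.5185, -0.097, 0.1994]
eef_rot: [0.683, 0.731, 0.0, -0.0]
contact_force: [0.4, 0.2, -0.2]
opening: 0.149
finger_force: 25.0
```

Call:
send_rows([
  {"x": 2.5, "y": 0.8, "z": 0, "rx": 0, "ry": 0, "rz": 0, "jaw": 0.5},
  {"x": 2.5, "y": 0.8, "z": 0, "rx": 0, "ry": 0, "rz": 0, "jaw": 0.5},
  {"x": 2.5, "y": 0.8, "z": 0, "rx": 0, "ry": 0, "rz": 0, "jaw": 0.5},
  {"x": 2.5, "y": 0.8, "z": 0, "rx": 0, "ry": 0, "rz": 0, "jaw": 0.5},
  {"x": 2.5, "y": 0.7, "z": 0, "rx": 0, "ry": 0, "rz": 0, "jaw": 0.5},
])

```text
clock: 6.35
tool_pos: [0.5489, 0.0304, 0.1994]
eef_rot: [0.683, 0.731, 0.0, -0.0]
contact_force: [0.4, 0.3, -1.5]
opening: 0.151
finger_force: 25.0
```

Call:
send_rows([
  {"x": 2.5, "y": 0.7, "z": 0, "rx": 0, "ry": 0, "rz": 0, "jaw": 0.5},
  {"x": 2.5, "y": 0.7, "z": 0, "rx": 0, "ry": 0, "rz": 0, "jaw": 0.5},
  {"x": 2.2, "y": 0.7, "z": 0, "rx": 0, "ry": 0, "rz": 0, "jaw": 0.5},
  {"x": 1.5, "y": 0.4, "z": 0, "rx": 0, "ry": 0, "rz": 0, "jaw": 0.5},
  {"x": 0.5, "y": 0, "z": 0, "rx": 0, "ry": 0, "rz": 0, "jaw": 0.5},
])

```text
clock: 6.85
tool_pos: [0.5675, 0.1244, 0.1995]
eef_rot: [0.682, 0.731, 0.001, -0.001]
contact_force: [-0.2, -0.3, -1.0]
opening: 0.149
finger_force: 25.0
```

Call:
send_rows([
  {"x": 0, "y": 0, "z": 1, "rx": 0, "ry": 0, "rz": 0, "jaw": 0.5},
  {"x": 0, "y": 0, "z": 1.5, "rx": 0, "ry": 0, "rz": 0, "jaw": 0.5},
  {"x": 0, "y": 0, "z": 1.5, "rx": 0, "ry": 0, "rz": 0, "jaw": 0.5},
  {"x": 0, "y": 0, "z": 1.0, "rx": 0, "ry": 0, "rz": 0, "jaw": 0.5},
  {"x": 0, "y": 0, "z": 0, "rx": 0, "ry": 0, "rz": 0, "jaw": 0.5},
])

```text
clock: 7.35
tool_pos: [0.5666, 0.1196, 0.1479]
eef_rot: [0.684, 0.73, -0.002, -0.001]
contact_force: [-0.6, -0.8, 0.6]
opening: 0.148
finger_force: 25.0
```

Call:
send_rows([
  {"x": 0, "y": 0, "z": 0, "rx": 0, "ry": 0, "rz": 0, "jaw": 0.5},
  {"x": 0, "y": 0, "z": 0, "rx": 0, "ry": 0, "rz": 0, "jaw": 0.5},
  {"x": 0, "y": 0, "z": 0, "rx": 0, "ry": 0, "rz": 0, "jaw": 0.5},
  {"x": 0, "y": 0, "z": 0, "rx": 0, "ry": 0, "rz": 0, "jaw": 0.5},
  {"x": 0, "y": 0, "z": 0, "rx": 0, "ry": 0, "rz": 0, "jaw": 0.5},
])

```text
clock: 7.85
tool_pos: [0.5679, 0.1215, 0.15]
eef_rot: [0.683, 0.73, 0.0, 0.0]
contact_force: [-0.2, -0.5, -0.6]
opening: 0.153
finger_force: 25.0
```

```bash
python3 - <<'E'
from h import *
s=snap('wrist','w6.png');t=snap('top','t6.png');c=snap('scene','s6.png');st=get_state(); print(st['clock'],st['tool_pos'],R.from_quat(st['eef_rot']).as_matrix().round(3).tolist(),st['opening'],st['finger_force'],st['contact_force'])
p=st['tool_pos']; tip=p-[0,0,.0797]; print('tip',tip)
for n,i in(('w',s),('t',t),('s',c)): print(n,'tip px',pix(i,tip),'top px',pix(i,tip+[0,0,.11]),'flange',pix(i,tip+[0,0,.037]),'hole px',pix(i,[.5685,.1172,.036]))
u,v=map(int,pix(s,tip))
m=lambda i,u,v,w,h,k:cv2.resize(np.ascontiguousarray(i['img'][max(0,v-h):v+h,max(0,u-w):u+w,::-1]),None,fx=k,fy=k,interpolation=2)
cu,cv_=map(int,pix(c,tip)); tu,tv=map(int,pix(t,tip))
A=s['img'][90:390,80:480,::-1]
B=np.hstack([m(c,cu,cv_,40,30,5),m(t,tu,tv,40,30,5)])
print('origins',cu,cv_,tu,tv)
cv2.imwrite('pics/m6.png',np.vstack([np.hstack([A,np.zeros((300,400,3),np.uint8)]),B]))
E
```

```text
8.0 [0.56778165 0.12144708 0.14979585] [[-0.067, 0.998, 0.0], [0.998, 0.067, -0.0], [-0.0, 0.0, -1.0]] 0.14882065343049214 24.952900286662043 [0.0071628  0.13419696 0.10388596]
tip [0.56778165 0.12144708 0.07009585]
w tip px (np.float64(277.621273849981), np.float64(226.66303984160294)) top px (np.float64(276.29651357145815), np.float64(320.4761222689707)) flange (np.float64(277.33634824390026), np.float64(246.84008606065416)) hole px (np.float64(278.31784417341834), np.float64(217.6233821844177))
t tip px (np.float64(235.30850685682793), np.float64(234.73698809220357)) top px (np.float64(228.71363889809888), np.float64(229.07154254159212)) flange (np.float64(233.24272080102406), np.float64(232.96233566677054)) hole px (np.float64(238.8027887001154), np.float64(235.99832688756095))
s tip px (np.float64(331.8674986421374), np.float64(225.53904725654695)) top px (np.float64(336.43743077651277), np.float64(188.64386866789073)) flange (np.float64(333.3257600743214), np.float64(213.76582735144788)) hole px (np.float64(329.3268695042525), np.float64(234.8648660361925))
origins 331 225 235 234
```

View pics/m6.png

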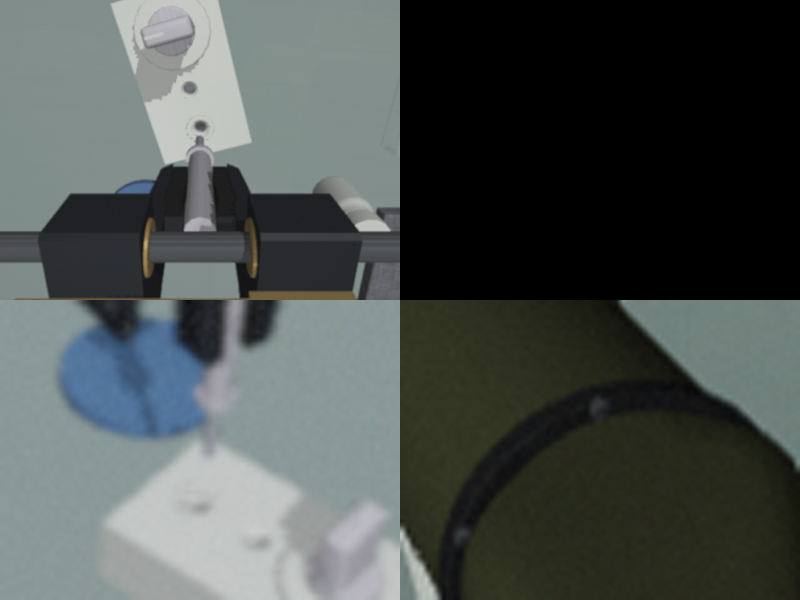

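The wrist view shows the ringed hole at about (280.5,216), the screw hole at (270,178), and the pin tip at about (279,228). I'll measure hole and tip precisely in this same image.

```bash
python3 - <<'E'
from h import *
s=load('w6.png')
g=cv2.cvtColor(s['img'],cv2.COLOR_RGB2GRAY).astype(int)
print('scaled crop rows 208-242, cols 266-294')
for r in range(206,244): print(r,' '.join('%3d'%x for x in g[r,266:295]))
E
```

```text
scaled crop rows 208-242, cols 266-294
206 199 198 198 198 199 197 196 194 190 189 193 195 195 195 196 195 195 195 190 191 193 195 197 197 198 197 198 198 197
207 198 198 199 197 196 192 188 188 191 195 198 199 199 199 198 199 199 198 197 196 194 192 193 195 196 197 198 197 198
208 199 199 198 193 184 184 189 194 197 199 198 195 195 196 196 196 195 197 198 198 197 195 193 192 196 197 198 198 198
209 199 198 196 185 181 188 196 199 198 197 193 182 180 182 182 182 181 186 193 196 197 198 196 196 196 195 197 198 197
210 198 198 193 182 187 196 199 198 193 188 179 165 156 149 148 152 154 164 178 189 196 197 198 198 194 190 194 197 197
211 198 197 188 186 194 198 198 192 179 161 148 138 128 118 115 120 126 135 151 171 183 190 196 197 195 191 193 197 198
212 197 192 188 192 198 198 195 188 168 140 121 110  98  90  89  91  98 108 124 142 155 170 189 197 198 194 188 193 197
213 191 182 187 196 199 197 190 183 159 127 100  86  79  75  75  76  78  86 103 121 135 155 182 195 197 194 187 192 197
214 180 178 191 199 198 194 183 172 149 113  86  75  74  73  74  73  73  74  85 107 130 153 178 191 1
[... 2798 characters left out ...]
 135 125 135 151 162 171 175 175 174 172 171 169 169 170 170 166 156 146 142 149 172 191 198 197 197
239 200 192 167 135 134 150 161 168 172 174 172 171 170 168 166 166 167 168 173 173 169 162 152 140 149 180 196 198 197
240 196 176 142 135 155 169 173 172 170 164 151 149 148 143 144 148 153 155 164 171 172 171 166 153 143 162 185 196 195
241 190 157 140 156 170 175 171 164 152 137 124 123 124 124 127 130 134 135 145 155 166 171 171 166 155 147 162 180 180
242 175 146 155 171 175 171 157 137 122 114 112 114 117 120 123 125 126 126 129 135 150 164 171 172 167 151 144 152 153
243 159 148 167 175 169 154 129 110 106 108 110 113 117 121 124 125 125 125 125 125 133 149 164 171 172 165 148 140 138
```

```bash
python3 - <<'E'
from h import *
s=load('w6.png'); st=get_state()
g=cv2.GaussianBlur(cv2.cvtColor(s['img'],cv2.COLOR_RGB2GRAY),(0,0),.6)
c=np.array([280.,217.]); pts=[]
for it in range(3):
    pts=[]
    for a in np.radians(np.arange(0,360,6)):
        if np.radians(45)<a<np.radians(140): continue
        rr=np.arange(10.5,17,.25); v=[cv2.getRectSubPix(g,(1,1),(float(c[0]+r*np.cos(a)),float(c[1]+r*np.sin(a))))[0,0] for r in rr]
        k=int(np.argmin(v)); 
        if v[k]<193 and 0<k<len(rr)-1: pts.append(c+rr[k]*np.array([np.cos(a),np.sin(a)]))
    e=cv2.fitEllipse(np.float32(pts)); c=np.array(e[0])
print('ring',len(pts),e,onz(s,*c,.038))
m=(g<125).astype('uint8'); m[:, :268]=0;m[:,292:]=0;m[:206]=0;m[222:]=0
ct=max(cv2.findContours(m,0,1)[0],key=cv2.contourArea); e2=cv2.fitEllipse(ct); print('hole',e2,onz(s,*e2[0],.034))
tip=onz(s,279.5,229.7,.07); print('tip',tip,'tcp',st['tool_pos'])
for h in(onz(s,*c,.038),onz(s,*e2[0],.034)): 
    d=h-tip; M=R.from_quat(st['eef_rot']); print('move cm',(M.inv().apply([d[0],d[1],0])*100).round(2))
E
```

```text
ring 31 ((279.71356201171875, 217.61920166015625), (25.355070114135742, 26.946889877319336), 80.58740997314453) [0.5696547  0.11795665 0.038     ]
hole ((280.27410888671875, 215.51052856445312), (8.624916076660156, 10.958786010742188), 103.19359588623047) [0.57010754 0.11857843 0.034     ]
tip [0.56936288 0.11906727 0.07      ] tcp [0.56778165 0.12144708 0.14979585]
move cm [-0.11  0.02  0.  ]
move cm [-0.05  0.07  0.  ]
```

Tip and ring are about 1 mm apart. I'll correct that, descend to just above the ring, and take another measurement there.

Call:
send_rows([
  {"x": -0.1, "y": 0.05, "z": 0.6, "rx": 0, "ry": 0, "rz": 0, "jaw": 0.5},
  {"x": 0, "y": 0, "z": 0.8, "rx": 0, "ry": 0, "rz": 0, "jaw": 0.5},
  {"x": 0, "y": 0, "z": 0.6, "rx": 0, "ry": 0, "rz": 0, "jaw": 0.5},
  {"x": 0, "y": 0, "z": 0.4, "rx": 0, "ry": 0, "rz": 0, "jaw": 0.5},
  {"x": 0, "y": 0, "z": 0, "rx": 0, "ry": 0, "rz": 0, "jaw": 0.5},
])

```text
clock: 8.5
tool_pos: [0.5678, 0.1203, 0.1248]
eef_rot: [0.683, 0.73, -0.001, -0.0]
contact_force: [0.1, 1.1, 0.2]
opening: 0.149
finger_force: 25.0
```

Call:
send_rows([
  {"x": 0, "y": 0, "z": 0, "rx": 0, "ry": 0, "rz": 0, "jaw": 0.5},
  {"x": 0, "y": 0, "z": 0, "rx": 0, "ry": 0, "rz": 0, "jaw": 0.5},
  {"x": 0, "y": 0, "z": 0, "rx": 0, "ry": 0, "rz": 0, "jaw": 0.5},
  {"x": 0, "y": 0, "z": 0, "rx": 0, "ry": 0, "rz": 0, "jaw": 0.5},
  {"x": 0, "y": 0, "z": 0, "rx": 0, "ry": 0, "rz": 0, "jaw": 0.5},
])

```text
clock: 9.0
tool_pos: [0.5684, 0.1204, 0.1259]
eef_rot: [0.683, 0.73, 0.0, 0.0]
contact_force: [0.7, 0.0, 0.7]
opening: 0.151
finger_force: 25.0
```

```bash
python3 - <<'E'
from h import *
s=snap('wrist','w7.png');c=snap('scene','s7.png');st=get_state(); print(st['clock'],st['tool_pos'],st['eef_rot'].round(3),st['finger_force'],st['contact_force'])
for n,i in(('w',s),('s',c)): print(n,'hole',pix(i,[.5697,.118,.036]),'tip',pix(i,st['tool_pos']-[-.0015,.0024,.0797]))
m=lambda i,x,y,w,h,k:cv2.resize(np.ascontiguousarray(i['img'][y:y+h,x:x+w,::-1]),None,fx=k,fy=k,interpolation=2)
cv2.imwrite('pics/m7.png',np.hstack([m(s,255,195,50,60,8),m(c,305,195,50,60,8)]))
E
```

```text
9.1 [0.56833281 0.12044233 0.12576418] [0.683 0.73  0.    0.   ] 24.952843526771176 [-0.28066239 -0.47172643 -0.96223798]
w hole (np.float64(279.3205182549445), np.float64(225.29061794175198)) tip (np.float64(279.5017439951664), np.float64(229.8194862254997))
s hole (np.float64(329.1000702191642), np.float64(235.24711832701354)) tip (np.float64(329.424752772556), np.float64(232.2772413567841))
```

View pics/m7.png

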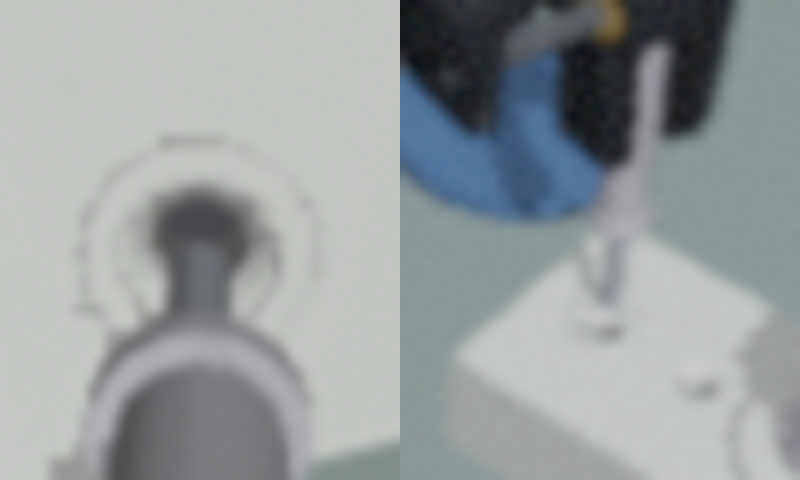

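The left crop shows the tip at about (280,229) inside the ring circle centred at (280,227). In the scene view the tip sits right above the hole, at (331,232) against (330.6,235.6). They are aligned to within about 1 mm, so I'll lower slowly.

Call:
send_rows([
  {"x": -0.05, "y": 0, "z": 0.4, "rx": 0, "ry": 0, "rz": 0, "jaw": 0.5},
  {"x": 0, "y": 0, "z": 0.4, "rx": 0, "ry": 0, "rz": 0, "jaw": 0.5},
  {"x": 0, "y": 0, "z": 0.4, "rx": 0, "ry": 0, "rz": 0, "jaw": 0.5},
  {"x": 0, "y": 0, "z": 0.2, "rx": 0, "ry": 0, "rz": 0, "jaw": 0.5},
  {"x": 0, "y": 0, "z": 0, "rx": 0, "ry": 0, "rz": 0, "jaw": 0.5},
])

```text
clock: 9.6
tool_pos: [0.5681, 0.1199, 0.1112]
eef_rot: [0.683, 0.73, -0.0, -0.0]
contact_force: [-0.0, 0.7, -0.6]
opening: 0.145
finger_force: 25.0
```

Call:
send_rows([
  {"x": 0, "y": 0, "z": 0.2, "rx": 0, "ry": 0, "rz": 0, "jaw": 0.5},
  {"x": 0, "y": 0, "z": 0.2, "rx": 0, "ry": 0, "rz": 0, "jaw": 0.5},
  {"x": 0, "y": 0, "z": 0, "rx": 0, "ry": 0, "rz": 0, "jaw": 0.5},
  {"x": 0, "y": 0, "z": 0, "rx": 0, "ry": 0, "rz": 0, "jaw": 0.5},
  {"x": 0, "y": 0, "z": 0, "rx": 0, "ry": 0, "rz": 0, "jaw": 0.5},
])

```text
clock: 10.1
tool_pos: [0.5684, 0.12, 0.1078]
eef_rot: [0.683, 0.73, 0.0, 0.0]
contact_force: [0.9, -0.7, -0.4]
opening: 0.152
finger_force: 25.0
```

There is no contact force with the tip 8 mm below the mouth, so the pin is in the hole. I'll continue onto the button.

Call:
send_rows([
  {"x": 0, "y": 0, "z": 0.2, "rx": 0, "ry": 0, "rz": 0, "jaw": 0.5},
  {"x": 0, "y": 0, "z": 0.2, "rx": 0, "ry": 0, "rz": 0, "jaw": 0.5},
  {"x": 0, "y": 0, "z": 0.1, "rx": 0, "ry": 0, "rz": 0, "jaw": 0.5},
  {"x": 0, "y": 0, "z": 0.1, "rx": 0, "ry": 0, "rz": 0, "jaw": 0.5},
  {"x": 0, "y": 0, "z": 0, "rx": 0, "ry": 0, "rz": 0, "jaw": 0.5},
])

```text
clock: 10.6
tool_pos: [0.5684, 0.12, 0.1017]
eef_rot: [0.683, 0.73, 0.0, 0.0]
contact_force: [-0.1, -1.0, 1.7]
opening: 0.146
finger_force: 25.0
```

Call:
send_rows([
  {"x": 0, "y": 0, "z": 0.1, "rx": 0, "ry": 0, "rz": 0, "jaw": 0.5},
  {"x": 0, "y": 0, "z": 0.1, "rx": 0, "ry": 0, "rz": 0, "jaw": 0.5},
  {"x": 0, "y": 0, "z": 0, "rx": 0, "ry": 0, "rz": 0, "jaw": 0.5},
  {"x": 0, "y": 0, "z": 0, "rx": 0, "ry": 0, "rz": 0, "jaw": 0.5},
  {"x": 0, "y": 0, "z": 0, "rx": 0, "ry": 0, "rz": 0, "jaw": 0.5},
])

```text
clock: 11.1
tool_pos: [0.5685, 0.12, 0.0998]
eef_rot: [0.683, 0.73, 0.0, 0.0]
contact_force: [-0.0, 0.3, 2.3]
opening: 0.149
finger_force: 25.0
```

```bash
python3 - <<'E'
from h import *
z=[]
for i in range(8): snapshot('wrist'); z.append(get_state()['contact_force'])
st=get_state();print(np.mean(z,0),np.std(z,0),st['tool_pos'],st['tool_pos'][2]-.0797,st['qd'].round(3))
E
```

```text
[ 0.05137481 -0.02548391  2.62087725] [0.63181197 0.55425836 0.46360567] [0.56843225 0.11997211 0.09973489] 0.020034887242654634 [ 0.     0.001  0.001 -0.001  0.001  0.002 -0.001]
```

Call:
send_rows([
  {"x": 0, "y": 0, "z": 0.05, "rx": 0, "ry": 0, "rz": 0, "jaw": 0.5},
  {"x": 0, "y": 0, "z": 0, "rx": 0, "ry": 0, "rz": 0, "jaw": 0.5},
  {"x": 0, "y": 0, "z": 0, "rx": 0, "ry": 0, "rz": 0, "jaw": 0.5},
  {"x": 0, "y": 0, "z": 0, "rx": 0, "ry": 0, "rz": 0, "jaw": 0.5},
  {"x": 0, "y": 0, "z": 0, "rx": 0, "ry": 0, "rz": 0, "jaw": 0.5},
])

```text
clock: 12.0
tool_pos: [0.5684, 0.12, 0.0992]
eef_rot: [0.683, 0.73, 0.0, 0.0]
contact_force: [0.8, 0.2, 2.5]
opening: 0.148
finger_force: 25.0
```

```bash
python3 - <<'E'
from h import *
z=[]
for i in range(6): s=snapshot('wrist'); z.append(get_state()['contact_force'])
c=snapshot('scene')
st=get_state();print(np.mean(z,0),st['tool_pos'],st['finger_force'])
m=lambda i,x,y,w,h,k:cv2.resize(np.ascontiguousarray(i['img'][y:y+h,x:x+w,::-1]),None,fx=k,fy=k,interpolation=2)
cv2.imwrite('pics/m8.png',np.hstack([m(s,240,170,80,120,5),m(c,255,130,80,120,5)]))
E
```

```text
[ 0.38524714 -0.03303474  2.62102173] [0.56837068 0.11997379 0.09919373] 25.030663702636957
```

View pics/m8.png

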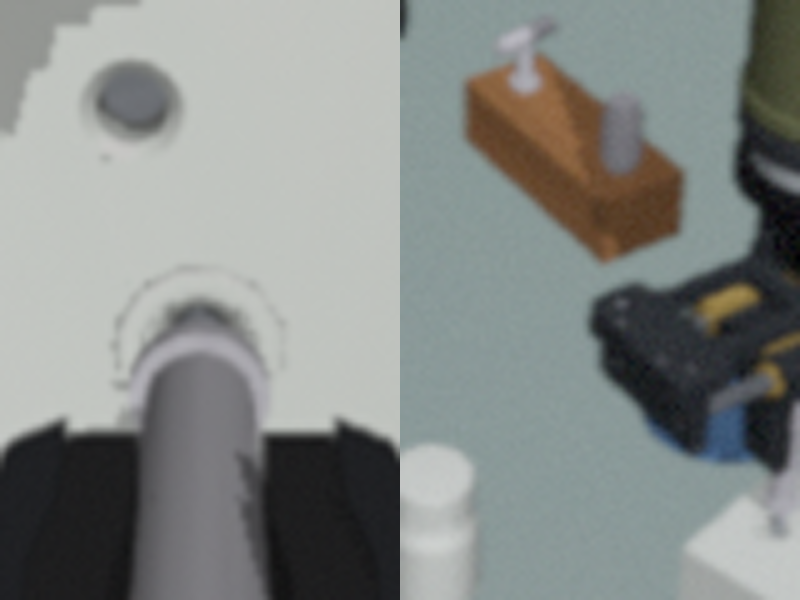

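The pin stands upright in the ringed hole, with the shaft entering at the centre of the ring at (280,233). The screw hole at (266,190) is empty, and the driver and tee key are still in the stand. The spring pushes back with about 3 N.

```bash
python3 -c "
from plant import *
print(finish_job())"
```

```text
the job is handed in; nothing more can be done
None
```

I handed the job in with the gripper holding the reset pin upright in the ringed hole and the button pressed about 3–4 mm at roughly 3 N; the verdict wasn't returned.

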